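Clear the oilstone off the inspection stand and set up the brass bushing

ROBOT

A 6-joint arm with a two-finger parallel gripper is mounted at the origin on the work surface. World frame = base frame: x ahead of the robot, y to its left, z up, the work surface at z = 0. Lengths are in mm, angles in rad, forces in N, time in s.
With the tool pointing down it reaches from about 350 to 975 mm from the base axis. Payload 7.1 kg.
Tool frame: the origin (TCP) lies at the very end of the fingers, on their centre line; the grasp point (between the pads) lies 19 mm behind it; z points along the fingers, y is the direction in which the jaws open and shut (so a half turn about z gives the same grasp; the last joint's range is limited). The gripper opens to 88 mm and grips with 3 to 60 N. Pads are 20 mm wide; open, the fingers measure 115 mm over their backs; the gripper's body (75 mm by 178 mm) begins 61 mm behind the grasp point.
Start: joints at [-1.13, 0.423, 1.63, -0, 1.089, -0.019], TCP at [277.37, -560.063, 222.675] pointing down, gripper open.
Joint ranges: [-3, 3], [-0.9, 2.11], [0.09, 2.58], [-1.31, 4.45], [0.11, 2.69], [-2.54, 2.54]. Speed limits (rad/s): [2.39, 2.39, 3.01, 3.14, 3.14, 3.14].

INTERFACE

Orientations are given as a rotation vector (axis times angle).
In Python, from workcell import * gives the robot as it stands.
- The arm moves only by the tool play_rows, never from a script. Its argument "plan" is text: rows parted by semicolons, each of 7 numbers parted by spaces: the finger opening in cm, from 0 to 8.78, then the shift along the tool's x, y, z in cm, then the turn, a rotation vector about the tool's x, y, z in degrees. A call has 1 to 20 rows; each row shifts and turns the commanded pose from where the row before left it, along the tool's axes as they then stand; what a row does not reach is not made up. A row lasts 1/8 s, in which the tool goes at most 62.5 mm and 10.7 degrees, less where a joint would pass 70% of its speed; a pose out of reach is approached as far as the arm can. A call is refused whole if a number of a shift passes 6.25 or a number of a turn 10.7, either way. A call with a gripper value outside its range is refused whole. The fingers move at their own pace and stop on an object; the grip force is fixed at half the most. Time passes only in rows, so rows that do not move let the fingers close. It gives the time, the measured TCP pose, the force and the opening at its end, in the units of the state.
- get_obs(): the state, without advancing time (a new reading comes with each control period).
- get_image(name): name is "scene" or "side" or "wrist"; returns a dict with "pixels" (420x560x3 uint8, red, green, blue), "range_z" (420x560 float32, mm along the optical axis (not along the pixel's ray), 0 where there is no reading), "fx", "fy", "cx", "cy" (pixels), "distortion" ([k1, k2, p1, p2, k3] as OpenCV has them; the pictures are not rectified), "eye" and "attitude" of the camera in the world. Camera axes: x right, y down, z forward; pixel columns grow to the right and rows downward; lengths in mm; the calibration is good to about 2 mm. A picture is of the moment at which its call begins.
- close_job(): hands the job in, once; it reports no verdict.
The state is a dict: "t": time; "qpos": joint angles; "qvel": joint speeds; "joint_torque": joint torques, N m; "ee_pos": TCP position; "orientation": TCP orientation; "ft_force": force on the tool from outside, world axes, zero at the start; "moment": the same for the moment, N m; "width": finger opening in mm.
Only numpy, scipy, OpenCV 4.12 (cv2) and the standard library are available. Lean on these libraries where they do the work, as an engineer would, in place of code of your own. Each camera call takes 0.05 s, during which the arm holds its last target. There are 200 camera calls.

TASK

Somebody left the sharpening stone lying across the green inspection stand. Lift it off and lay it down flat inside the shallow wooden tray, terracotta face up, then stand the brass bushing upright, flange down, in the round well of the stand. Set both down rather than dropping them.

Things in the scene. Friction and masses are not known exactly. Their poses are not given: they have to be found in the camera images.
- stone_center (a point): Centre of the loose sharpening stone, a plain bar 160 x 44 x 30 mm (along its own x, y, z), 420 g, lower half dark grey and upper half terracotta red. It starts lying flat, dark face down, on top of the green stand, right across the well, so that its centre is 15 mm above the stand's top. Its x axis runs along its length, z up through the terracotta face.
- brass_center (a point): Centre (half-way up, on the axis) of the loose brass bushing, 44 mm tall, about 260 g: a round flange 44 mm across and 8 mm thick at the bottom, above it a round body 32 mm across and 36 mm tall with a dark bore mark on top. It starts upright on the table, flange down, z up. A steel and a black bushing of the same shape stand nearby, at least 75 mm away centre to centre; which of the three places is brass varies.
- well_floor (a point): Centre of the floor of the round well in the green inspection stand. The stand is a fixed block 140 x 120 x 40 mm (x, y, z), its top 40 mm above the table, with a small knob low on its -x side. The well is central in the top, 70 mm across and 10 mm deep, so this point is 30 mm above the table; its floor is white. x, y along the sides of the block, z up.
- tray_floor (a point): Centre of the inner floor of the fixed shallow wooden tray: inside 210 x 120 mm (x, y), floor 5 mm above the table, rim 14 mm above the table, walls 5 mm thick. It is empty. x along its long side, z up.
Things that resemble listed ones, but are neither listed nor needed, are in the scene too. Several things look just like the part that bears brass_center: the one meant starts farthest from the robot's base.

How it is judged (in metres and radians):
On the way:
1. the stone lies flat in the wooden tray, let go and at rest (x of stone_center in the frame of tray_floor between -0.06 and 0.06 m and y of stone_center in the frame of tray_floor between -0.06 and 0.06 m and z of stone_center in the frame of tray_floor between 0.009 and 0.021 m and angle between stone_center's own z axis and vertical below 0.12 rad and linear speed of stone below 0.03 m/s and contact force between the fingers and stone below 0.1 N), for 0.2 s.
At the end, for the whole second after the job is handed in: The stone lies flat (within about 7 degrees) on the floor of the wooden tray, terracotta face up, inside its walls. The brass bushing stands upright (within about 10 degrees), flange down, on the floor of the stand's well, its axis within 16 mm of the well's centre. Both are at rest (x of stone_center in the frame of tray_floor between -0.06 and 0.06 m and y of stone_center in the frame of tray_floor between -0.06 and 0.06 m and z of stone_center in the frame of tray_floor between 0.009 and 0.021 m and angle between stone_center's own z axis and vertical below 0.12 rad and linear speed of each of stone, brass_bush below 0.03 m/s and horizontal distance between brass_center and well_floor below 0.016 m and z of brass_center in the frame of well_floor between 0.016 and 0.028 m and angle between brass_center's own z axis and vertical below 0.17 rad); the robot touches nothing.
It fails at once if the stone is dropped or thrown (falls free faster than 0.9 m/s, a drop of about 40 mm) (linear speed of stone above 0.9 m/s and contact force between the fingers and stone below 0.1 N).
It fails at once if the brass bushing is dropped or thrown (falls free faster than 0.9 m/s, a drop of about 40 mm) (linear speed of brass_bush above 0.9 m/s and contact force between the fingers and brass_bush below 0.1 N).
It also fails if it takes over 72 s, if anything falls off the work surface, if the arm or the gripper's body presses on something with over 40 N, if the wrist force passes 120 N, or if a joint passes its speed limit or range.

## Working session

There is one attempt and no reset: what is moved stays moved. The work goes in short steps, Python scripts to look and compute and a tool call to move; the robot and the scene stay as the last step left them, time stands still between calls to the robot, and variables do not carry over. Pictures are saved under pics/ and viewed, about 8 in all and at most 12, crops included, and the job is handed in when it is done.

Besides the shell and the picture viewer there is one more tool, called after ">>>" as name(argument=value, ...), one argument or row to a line, values as JSON. play_rows: Moves the arm, as the interface text tells. Its arguments: {"type":"object","properties":{"plan":{"type":"string"}},"required":["plan"]}

```bash
mkdir -p pics; cat > h.py <<'E'
from workcell import *
import numpy as np, cv2
from scipy.spatial.transform import Rotation as R
def cam(n):
    im=get_image(n); im['K']=np.array([[im['fx'],0,im['cx']],[0,im['fy'],im['cy']],[0,0,1]],float)
    a=np.array(im['attitude'],float); im['R']=a if a.shape==(3,3) else R.from_rotvec(a).as_matrix()
    uv=np.stack(np.meshgrid(np.arange(560.),np.arange(420.)),-1).reshape(-1,1,2)
    n2=cv2.undistortPoints(uv,im['K'],np.array(im['distortion'],float)).reshape(420,560,2)
    z=im['range_z'][...,None].astype(float)
    im['xyz']=np.concatenate([n2*z,z],-1)@im['R'].T+np.array(im['eye'],float)
    im['xyz'][im['range_z']<=0]=np.nan
    return im
def save(im,f): cv2.imwrite('pics/'+f,cv2.cvtColor(im['pixels'],cv2.COLOR_RGB2BGR))
E
python3 - <<'E'
from h import *
ims=[cam('scene'),cam('side')]
for n,i in zip('ab',ims):
    print(i['eye'],i['attitude']); np.savez('/tmp/%s.npz'%n,xyz=i['xyz'],p=i['pixels'])
    save(i,n+'.png')
print(get_obs())
E
```

```text
[1039.89479936 -280.81952164  890.7332014 ] [-2.15809695 -1.35817177  0.4705528 ]
[174.43739873 849.18771804 776.45732145] [-0.468946    2.66886263 -1.30640811]
{'t': 0.1, 'qpos': array([-1.12998971e+00,  4.23769045e-01,  1.63063920e+00, -2.31323952e-05,
        1.08861882e+00, -1.89524577e-02]), 'qvel': array([ 1.01453220e-03, -1.79750740e-03, -1.87063791e-03, -8.29266272e-05,
       -1.93357633e-03,  8.66890975e-04]), 'joint_torque': array([-1.97007270e-03, -5.45615888e+01, -2.74328220e+01,  6.44406443e-02,
        1.87510526e-02, -5.24629547e-05]), 'ee_pos': array([ 277.15113091, -559.59989479,  221.96648825]), 'orientation': array([-3.05758402e+00, -7.15541815e-01,  5.02980974e-04]), 'ft_force': array([ 0.75914782, -1.01631436, -0.81043793]), 'moment': array([ 0.03518792, -0.05935904,  0.02680312]), 'width': 87.52438896009201}
```

View pics/a.png

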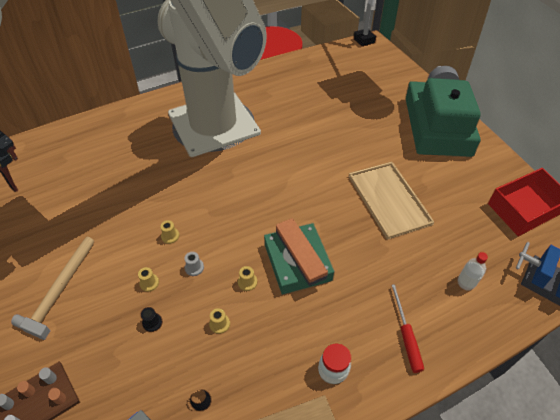

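View pics/b.png

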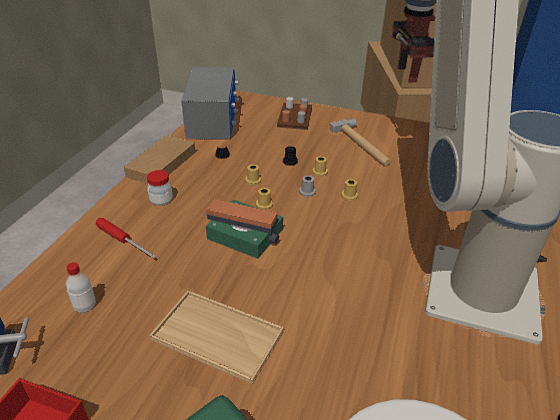

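Scene view: the stone (300,250) lies on the green stand and the tray is at (390,200). There are four brass-like bushings, at (168,232), (148,279), (247,278) and (219,320), plus a steel one at (193,264) and a black one at (151,319). Next I measure them all.

```bash
cat > m.py <<'E'
from h import *
for n in 'ab':
    d=np.load('/tmp/%s.npz'%n); X=d['xyz']; hsv=cv2.cvtColor(d['p'],cv2.COLOR_RGB2HSV)
    print(n,'table z',np.nanmedian(X[300:340,80:130,2]) if n=='a' else np.nanmedian(X[270:290,330:400,2]))
    # bushings: tops z 38..50
    z=X[...,2]; H,S,V=[hsv[...,k].astype(int) for k in range(3)]
    m=((z>38)&(z<50)).astype(np.uint8); k,l,st,c=cv2.connectedComponentsWithStats(m)
    for i in range(1,k):
        P=X[l==i]
        if st[i,4]>20 and np.ptp(P[:,0])<60 and np.ptp(P[:,1])<60:
            ctr=(P.min(0)+P.max(0))/2; print('top',c[i].round(),st[i,4],ctr.round(1),np.ptp(P,0).round(),'r',np.hypot(*ctr[:2]).round(),'rgb',d['p'][l==i].mean(0).round())
    def rect(m,t):
        m=cv2.morphologyEx(m.astype(np.uint8),cv2.MORPH_OPEN,np.ones((2,2))); k,l,st,c=cv2.connectedComponentsWithStats(m)
        for i in range(1,k):
            if st[i,4]>150:
                P=X[l==i]; (cx,cy),(w,h),a=cv2.minAreaRect(P[:,:2].astype(np.float32)); 
                print(t,c[i].round(),st[i,4],(round(cx,1),round(cy,1)),(round(w,1),round(h,1)),round(a,1),'z',np.median(P[:,2]).round(1))
    near=(X[...,0]>300)&(X[...,0]<900)&(abs(X[...,1])<500)
    rect((z>66)&(z<74)&near,'stone')
    rect((z>36)&(z<44)&near&(H>60)&(H<95)&(S>80),'stand')
    rect((z>9)&(z<18)&near,'rim')
E
python3 m.py
```

```text
a table z -0.3980809877716638
top [167. 226.] 129 [ 347.  -240.    42.8] [33. 31.  9.] r 422.0 rgb [146. 122.  67.]
top [191. 258.] 156 [ 454.8 -217.4   43.2] [31. 31.  9.] r 504.0 rgb [122. 118. 112.]
top [145. 274.] 153 [ 451.2 -324.    42.5] [30. 30.  8.] r 555.0 rgb [146. 124.  68.]
top [246. 273.] 152 [ 543.3 -121.8   42.9] [31. 31. 10.] r 557.0 rgb [147. 124.  69.]
top [469. 278.] 71 [765.9 314.5  44.1] [38. 30. 12.] r 828.0 rgb [119. 117. 108.]
top [538. 281.] 56 [848.6 451.6  44. ] [37. 24. 12.] r 961.0 rgb [22. 40. 65.]
top [558. 291.] 23 [892.4 480.   43.7] [21. 22. 11.] r 1013.0 rgb [21. 38. 62.]
top [148. 314.] 186 [ 547.7 -344.7   43.2] [32. 31.  9.] r 647.0 rgb [39. 36. 34.]
top [217. 316.] 190 [ 610.6 -216.2   43.2] [32. 31. 10.] r 648.0 rgb [146. 123.  68.]
top [332. 371.] 137 [803.5 -53.5  44. ] [54. 51. 12.] r 805.0 rgb [124. 129. 123.]
top [ 45. 373.] 112 [ 585.8 -575.2   41.5] [26. 25.  7.] r 821.0 rgb [141. 138. 133.]
top [ 23. 386.] 111 [ 596.5 -624.3   41.3] [25. 24.  7.] r 863.0 rgb [160. 103.  68.]
top [ 54. 394.] 117 [ 634.9 -565.8   41.4] [24. 25.  7.] r 85
[... 1268 characters left out ...]
 419.0 rgb [137. 114.  65.]
top [159. 190.] 118 [798. -43.  44.] [59. 53. 12.] r 799.0 rgb [136. 139. 136.]
top [264. 192.] 89 [ 540.7 -121.2   42.5] [32. 36.  8.] r 554.0 rgb [135. 112.  64.]
top [241. 203.] 43 [573.6 -57.   40.4] [57. 14.  5.] r 576.0 rgb [ 79. 101.  82.]
top [ 82. 295.] 106 [754.  327.5  44. ] [37. 39. 12.] r 822.0 rgb [139. 135. 128.]
top [  1. 327.] 30 [836.  450.3  43.9] [11. 19. 10.] r 950.0 rgb [16. 32. 57.]
top [ 78. 412.] 63 [600.4 544.   44. ] [ 4. 26. 12.] r 810.0 rgb [88. 20. 18.]
stone [243. 212.] 837 (548.5, -34.4) (158.0, 129.1) 1.7 z nan
stand [239. 234.] 576 (545.8, 44.5) (42.9, 136.6) 81.5 z nan
rim [219. 337.] 1004 (475.6, 302.2) (131.8, 218.4) 83.4 z nan
```

Brass candidates are at scene pixels (168,232), (148,279), (247,278) and (219,320), with reach 422, 555, 557 and 648 mm. The last, at about (610,-215), is farthest from the base, so it is the one meant. I'll confirm it in a crop and tighten the fits.

```bash
cat > m2.py <<'E'
from h import *
def fit(P,t):
    P=P[np.isfinite(P).all(1)]
    r=cv2.minAreaRect(P[:,:2].astype(np.float32)); b=cv2.boxPoints(r)
    e=b[1]-b[0]; f=b[2]-b[1]; L=e if np.hypot(*e)>np.hypot(*f) else f
    print(t,len(P),np.round(r[0],1),np.round(r[1],1),'long axis deg',round(np.degrees(np.arctan2(L[1],L[0]))%180,1),'z',np.median(P[:,2]).round(1))
for n in 'ab':
    d=np.load('/tmp/%s.npz'%n); X=d['xyz']; hsv=cv2.cvtColor(d['p'],cv2.COLOR_RGB2HSV)
    z=X[...,2]; H,S=hsv[...,0].astype(int),hsv[...,1]
    def comp(m,uv):
        k,l,st,c=cv2.connectedComponentsWithStats(m.astype(np.uint8)); return l==l[uv[1],uv[0]] if l[uv[1],uv[0]] else m
    nr=lambda x,y,r:np.hypot(X[...,0]-x,X[...,1]-y)<r
    fit(X[nr(535,0,120)&(z>67)&(z<73)],n+' stone')
    fit(X[nr(547,0,110)&(z>35)&(z<43)&(H>55)&(H<95)],n+' stand')
    fit(X[nr(475,302,140)&(z>11)&(z<17)],n+' rim')
    fit(X[nr(610,-216,30)&(z>38)&(z<50)],n+' brass')
    if n=='a':
        c=d['p'][200:350,120:320,::-1]; cv2.imwrite('pics/c.png',cv2.resize(c,None,fx=4,fy=4,interpolation=2))
E
python3 m2.py
```

```text
a stone 1155 [550.8   4.2] [159.6  45.4] long axis deg 1.2 z 69.3
a stand 1327 [552.5   1. ] [119.8 155.8] long axis deg 171.0 z 39.3
a rim 418 [478.1 299.7] [132.7 223.5] long axis deg 173.8 z 13.4
a brass 190 [ 611.1 -216.4] [30.5 32. ] long axis deg 142.7 z 43.3
b stone 778 [548.6   6.6] [160.3  48.7] long axis deg 1.1 z 69.1
b stand 745 [540.7   5. ] [125.6 144.1] long axis deg 171.4 z 39.1
b rim 805 [476.6 302.2] [132.5 220.4] long axis deg 173.9 z 12.9
b brass 74 [ 608.4 -212.9] [30.  32.5] long axis deg 114.6 z 42.5
```

View pics/c.png

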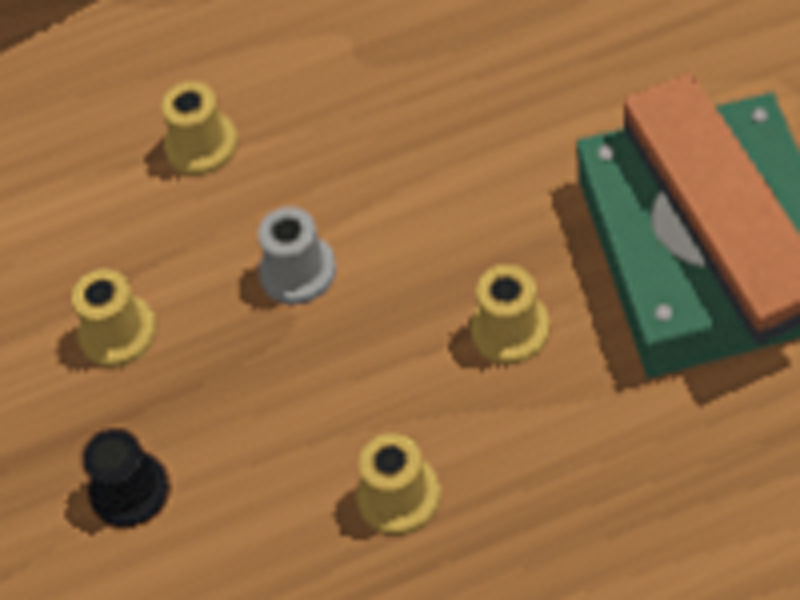

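Confirmed: the brass bushing meant is at crop (390,480), the lowest of the four, and it is upright, flange down. Moving above the stone now.

>>> play_rows(
  plan="8 0 0 0 0 0 8.4;8 0 0 0 0 0 8.4;8 0 0 0 0 0 8.4;8 2.03 -4 0 0 0 0;8 2.03 -4 0 0 0 0;8 2.03 -4 0 0 0 0;8 2.03 -4 0 0 0 0;8 2.03 -4 0 0 0 0;8 2.03 -4 0 0 0 0;8 2.03 -4 0 0 0 0;8 2.03 -4 0 0 0 0;8 2.03 -4 0 0 0 0;8 2.03 -4 0 0 0 0;8 2.03 -4 0 0 0 0;8 2.03 -4 0 0 0 0;8 2.03 -4 0 0 0 0;8 2.03 -4 0 0 0 0;8 0 0 0 0 0 0;8 0 0 0 0 0 0",
)

```text
t: 2.48
ee_pos: [549.7, 5.2, 222.2]
orientation: [3.141, 0.032, -0.002]
ft_force: [-0.6, -0.6, -0.2]
width: 79.8
```

```bash
cat > go.py <<'E'
import sys
from h import *
def go(*t):
    o=get_obs(); M=R.from_rotvec(o['orientation']).as_matrix()
    print('t',o['t'],'pos',o['ee_pos'].round(1),'yaw',np.degrees(np.arctan2(M[1,0],M[0,0])).round(2),'tilt',np.degrees(np.arccos(-M[2,2])).round(2),'w',o['width'],'f',o['ft_force'].round(1))
    print('tool shift cm',(M.T@(np.array(t)-o['ee_pos'])/10).round(2))
if __name__=='__main__': go(*map(float,sys.argv[1:4]))
E
python3 go.py 549.7 5.4 45
python3 - <<'E'
from h import *
i=cam('wrist'); X=i['xyz']; z=X[...,2]; save(i,'w1.png')
m=(z>66)&(z<74)&(abs(X[...,0]-550)<120)&(abs(X[...,1])<80); P=X[m]
print(len(P)); 
if len(P): print(cv2.minAreaRect(P[:,:2].astype(np.float32)))
E
```

```text
t 2.475 pos [549.7   5.2 222.2] yaw 1.18 tilt 0.08 w 79.84803493126594 f [-0.6 -0.6 -0.2]
tool shift cm [ 0.03 -0.02 17.72]
9170
((549.9437866210938, 5.048822402954102), (159.6676788330078, 44.27579116821289), 0.867253839969635)
```

The wrist camera agrees with the earlier fit: stone at (549.9, 5.0), 159.7 x 44.3 mm. I'll descend and grip.

>>> play_rows(
  plan="8 0 0 3 0 0 0;8 0 0 3 0 0 0;8 0 0 3 0 0 0;8 0 0 3 0 0 0;8 0 0 3 0 0 0;8 0 0 1.7 0 0 0;8 0 0 1 0 0 0;8 0 0 0 0 0 0;3.8 0 0 0 0 0 0;3.8 0 0 0 0 0 0;3.8 0 0 0 0 0 0;3.8 0 0 0 0 0 0;3.8 0 0 0 0 0 0;3.8 0 0 0 0 0 0",
)

```text
t: 4.28
ee_pos: [550.5, 5.4, 46.0]
orientation: [3.141, 0.031, 0.001]
ft_force: [-1.8, -1.7, 5.1]
width: 43.8
```

```bash
python3 go.py 549.7 5.4 150
```

```text
t 4.275 pos [550.5   5.4  46. ] yaw 1.15 tilt 0.02 w 43.811080624828854 f [-1.8 -1.7  5.1]
tool shift cm [ -0.08  -0.   -10.4 ]
```

>>> play_rows(
  plan="3.8 0 0 -0.5 0 0 0;3.8 0 0 -1.5 0 0 0;3.8 0 0 -2 0 0 0;3.8 0 0 -2 0 0 0;3.8 0 0 0 0 0 3.6;3.8 0 0 0 0 0 3.6;3.8 -1.04 -2.87 0 0 0 0;3.8 -1.04 -2.87 0 0 0 0;3.8 -1.04 -2.87 0 0 0 0;3.8 -1.04 -2.87 0 0 0 0;3.8 -1.04 -2.87 0 0 0 0;3.8 -1.04 -2.87 0 0 0 0;3.8 -1.04 -2.87 0 0 0 0;3.8 -1.04 -2.87 0 0 0 0;3.8 -1.04 -2.87 0 0 0 0;3.8 -1.04 -2.87 0 0 0 0;3.8 0 0 0 0 0 0;3.8 0 0 0 0 0 0",
)

```text
t: 6.52
ee_pos: [476.9, 301.5, 105.9]
orientation: [3.137, -0.165, -0.001]
ft_force: [0.0, -0.5, -4.4]
width: 43.8
```

```bash
python3 go.py 477.2 301 11
python3 - <<'E'
from h import *
i=cam('side'); save(i,'s2.png'); X=i['xyz']; h=cv2.cvtColor(i['pixels'],cv2.COLOR_RGB2HSV); d=(abs(X[...,0]-477)<110)&(abs(X[...,1]-301)<60)&(X[...,2]>60)
m=d&(X[...,2]<150)&((h[...,0]<12))&(h[...,1]>110); P=X[m]; print(len(P),np.percentile(P,[2,50,98],0).round(1))
j=cam('scene'); X=j['xyz']; h=cv2.cvtColor(j['pixels'],cv2.COLOR_RGB2HSV)
nr=np.hypot(X[...,0]-548,X[...,1]-3)<110; m=nr&(X[...,2]>36)&(X[...,2]<43)&(h[...,0]>55)&(h[...,0]<95)
P=X[m]; print('stand',cv2.minAreaRect(P[:,:2].astype(np.float32)))
m=nr&(X[...,2]>26)&(X[...,2]<34)&(h[...,1]<60); P=X[m]; print('well',len(P),P.min(0),P.max(0))
cv2.imwrite('pics/s2.png',np.hstack([i['pixels'][150:400,80:330,::-1],j['pixels'][120:370,220:470,::-1]]))
E
```

```text
t 6.525 pos [476.9 301.5 105.9] yaw -6.02 tilt 0.03 w 43.75555648504405 f [ 0.  -0.5 -4.4]
tool shift cm [0.04 0.04 9.49]
1226 [[395.6 281.1 112.9]
 [437.2 313.7 128.7]
 [479.3 333.5 140.8]]
stand ((543.46240234375, 2.6810760498046875), (119.60871124267578, 142.76470947265625), 81.39056396484375)
well 613 [460.98004583 -28.8688747   26.04401682] [576.44136769  38.67590279  33.963878  ]
```

View pics/s2.png

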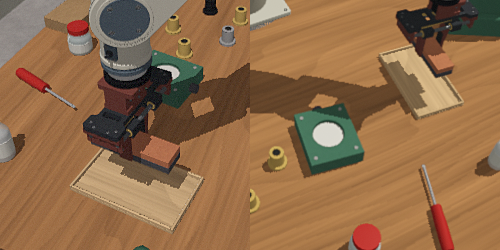

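The stone is held level, terracotta up, over the tray (left half, near (150,155)). The well is now clear (right half, near (328,135)). Lowering now.

>>> play_rows(
  plan="3.8 0 0 2 0 0 0;3.8 0 0 2 0 0 0;3.8 0 0 2 0 0 0;3.8 0 0 1.5 0 0 0;3.8 0 0 1 0 0 0;3.8 0 0 0.5 0 0 0;3.8 0 0 0.2 0 0 0;3.8 0 0 0.1 0 0 0;3.8 0 0 0.1 0 0 0;3.8 0 0 0 0 0 0;3.8 0 0 0 0 0 0",
)

```text
t: 8.0
ee_pos: [477.3, 301.9, 11.8]
orientation: [-3.137, 0.166, -0.0]
ft_force: [0.7, -0.2, -4.8]
width: 44.0
```

```bash
python3 go.py 477.2 301 11
```

```text
t 8.0 pos [477.3 301.9  11.8] yaw -6.05 tilt 0.02 w 44.04737921963771 f [ 0.7 -0.2 -4.8]
tool shift cm [0.   0.09 0.08]
```

Still hanging on the grip at -4.8 N, so I'll lower a little further.

>>> play_rows(
  plan="3.8 0 0 0.05 0 0 0;3.8 0 0 0.05 0 0 0;3.8 0 0 0 0 0 0;3.8 0 0 0 0 0 0",
)

```text
t: 8.5
ee_pos: [477.3, 301.9, 11.0]
orientation: [-3.137, 0.166, -0.0]
ft_force: [-1.9, -0.9, 2.9]
width: 43.9
```

Contact made at +2.9 N. Release, rise, and go above the brass bushing.

>>> play_rows(
  plan="6.2 0 0 0 0 0 0;6.2 0 0 0 0 0 0;6.2 0 0 0 0 0 0;6.2 0 0 -0.5 0 0 0;6.2 0 0 -2 0 0 0;6.2 0 0 -4 0 0 0;6.2 0 0 -4 0 0 0;6.2 0 0 -4 0 0 0;6.2 0 0 -4 0 0 0;6.2 0 0 0 0 0 0",
)

```text
t: 9.75
ee_pos: [479.1, 303.1, 200.4]
orientation: [-3.133, 0.166, -0.01]
ft_force: [1.1, 0.3, -0.1]
width: 61.9
```

>>> play_rows(
  plan="8 1.43 3.84 0 0 0 0;8 1.43 3.84 0 0 0 0;8 1.43 3.84 0 0 0 0;8 1.43 3.84 0 0 0 0;8 1.43 3.84 0 0 0 0;8 1.43 3.84 0 0 0 0;8 1.43 3.84 0 0 0 0;8 1.43 3.84 0 0 0 0;8 1.43 3.84 0 0 0 0;8 1.43 3.84 0 0 0 0;8 1.43 3.84 0 0 0 0;8 1.43 3.84 0 0 0 0;8 1.43 3.84 0 0 0 0;8 0 0 0 0 0 0;8 0 0 0 0 0 0",
)

```text
t: 11.62
ee_pos: [608.5, -213.5, 195.0]
orientation: [-3.136, 0.166, 0.003]
ft_force: [-0.0, -0.0, 0.3]
width: 79.9
```

```bash
cat > m3.py <<'E'
from h import *
fl=lambda P:(len(P),((np.nanmin(P,0)+np.nanmax(P,0))/2).round(1),np.ptp(P,0).round(1))
i=cam('wrist'); X=i['xyz']; z=X[...,2]; save(i,'w3.png')
k,l,st,c=cv2.connectedComponentsWithStats(((z>41)&(z<48)).astype(np.uint8))
for q in range(1,k):
    if st[q,4]>100: print('wrist top',c[q].round(),fl(X[l==q]),i['pixels'][l==q].mean(0).round())
for n in ['scene','side']:
    j=cam(n); X=j['xyz']; z=X[...,2]; h=cv2.cvtColor(j['pixels'],cv2.COLOR_RGB2HSV)
    m=(np.hypot(X[...,0]-477,X[...,1]-301)<100)&(z>30)&(z<40); P=X[m]
    print('stone',cv2.minAreaRect(P[:,:2].astype(np.float32)),np.median(P[:,2]),j['pixels'][m].mean(0).round())
    m=(np.hypot(X[...,0]-545,X[...,1]-3)<45)&(z>24)&(z<36)&(h[...,1]<70)&(h[...,2]>110); P=X[m]
    print('well',len(P),cv2.minEnclosingCircle(P[:,:2].astype(np.float32)),P.min(0).round(),P.max(0).round())
E
python3 m3.py; python3 go.py 610 -215 24
```

```text
wrist top [60. 11.] (275, array([776.9, -50.9,  44.5]), array([11.1, 43.1,  7. ])) [172. 176. 165.]
wrist top [283. 191.] (1039, array([ 610.8, -215.2,   44.1]), array([31.5, 31.3,  5.7])) [198. 173.  80.]
wrist top [432. 245.] (899, array([ 546.9, -345. ,   44.2]), array([31.1, 30.9,  6.2])) [48. 38. 33.]
wrist top [201. 273.] (244, array([ 542. , -132.7,   44. ]), array([29. , 11.7,  6. ])) [221. 190.  82.]
wrist top [301. 335.] (204, array([ 466.2, -217.1,   43.7]), array([11.3, 28.6,  5.1])) [186. 177. 169.]
wrist top [331. 417.] (102, array([ 357.3, -241.3,   43.4]), array([ 8. , 22.8,  4.8])) [218. 184.  77.]
stone ((477.19683837890625, 301.02691650390625), (45.90705490112305, 162.81529235839844), 83.64958953857422) 34.662910528830935 [184. 119.  81.]
well 596 ((542.5376586914062, 3.511935234069824), 35.411705017089844) [508. -29.  25.] [576.  38.  36.]
stone ((475.3827209472656, 302.5704345703125), (47.79136276245117, 159.99427795410156), 83.79654693603516) 34.208051101799526 [171. 107.  75.]
well 370 ((544.852783203125, -1.9490208625793457), 34.58320617675781) [511. -35.  26.] [578.  31.  35.]
t 11.775 pos [ 609.  -212.9  195.5] yaw -5.99 tilt 0.05 w 80.0199345380447 f [-0.1 -1.2 -0.2]
tool shift cm [ 0.13  0.21 17.15]
```

View pics/w3.png

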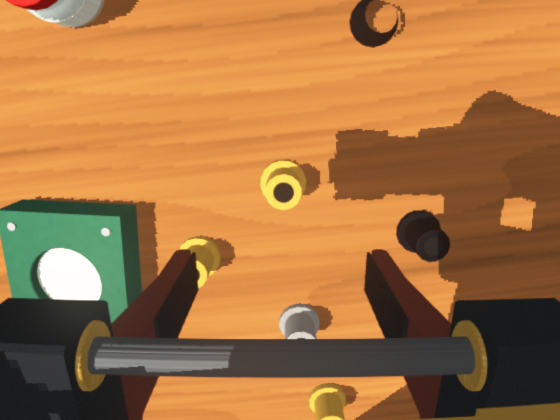

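The stone lies in the tray at about (476.5, 301.8), top at 34.5 mm, terracotta up. In the wrist view the brass bushing is at (283,190), measured (610.8,-215.2) with its top at 44. Centring, descending and gripping.

>>> play_rows(
  plan="8 0.2 0.21 1 0 0 0;8 0 0 3 0 0 0;8 0 0 3 0 0 0;8 0 0 3 0 0 0;8 0 0 3 0 0 0;8 0 0 2.8 0 0 0;8 0 0 1 0 0 0;8 0 0 0.9 0 0 0;8 0 0 0 0 0 0;2.6 0 0 0 0 0 0;2.6 0 0 0 0 0 0;2.6 0 0 0 0 0 0;2.6 0 0 0 0 0 0;2.6 0 0 0 0 0 0;2.6 0 0 0 0 0 0",
)

```text
t: 13.65
ee_pos: [611.2, -216.4, 18.7]
orientation: [-3.137, 0.166, 0.0]
ft_force: [0.5, 1.0, 1.6]
width: 31.6
```

```bash
python3 go.py 544 1.5 120
```

```text
t 13.65 pos [ 611.2 -216.4   18.7] yaw -6.06 tilt 0.01 w 31.636727852044146 f [0.5 1.  1.6]
tool shift cm [ -8.98 -20.96 -10.12]
```

>>> play_rows(
  plan="2.6 0 0 -0.5 0 0 0;2.6 0 0 -2 0 0 0;2.6 0 0 -2.5 0 0 0;2.6 0 0 -2.5 0 0 0;2.6 0 0 -2.5 0 0 0;2.6 -1.12 -2.62 0 0 0 0;2.6 -1.12 -2.62 0 0 0 0;2.6 -1.12 -2.62 0 0 0 0;2.6 -1.12 -2.62 0 0 0 0;2.6 -1.12 -2.62 0 0 0 0;2.6 -1.12 -2.62 0 0 0 0;2.6 -1.12 -2.62 0 0 0 0;2.6 -1.12 -2.62 0 0 0 0;2.6 0 0 0 0 0 0;2.6 0 0 0 0 0 0",
)

```text
t: 15.52
ee_pos: [544.8, 1.1, 119.5]
orientation: [3.137, -0.165, 0.002]
ft_force: [-0.5, -0.6, -2.9]
width: 31.6
```

```bash
python3 go.py 544 1.5 49; python3 - <<'E'
from h import *
i=cam('wrist'); X=i['xyz']; z=X[...,2]; h=cv2.cvtColor(i['pixels'],cv2.COLOR_RGB2HSV)
m=(np.hypot(X[...,0]-545,X[...,1]-3)<110)&(z>36)&(z<44)&(h[...,0]>50)&(h[...,0]<95); P=X[m]
print('stand',len(P),cv2.minAreaRect(P[:,:2].astype(np.float32)))
w=(np.hypot(X[...,0]-545,X[...,1]-3)<50)&(z>25)&(z<34)&(h[...,1]<70); P=X[w]
if len(P)>5: print('well',len(P),cv2.minEnclosingCircle(P[:,:2].astype(np.float32)),P.min(0).round(),P.max(0).round())
j=cam('side'); cv2.imwrite('pics/w4.png',np.hstack([i['pixels'][:,:,::-1],cv2.resize(j['pixels'][160:300,170:330,::-1],(240,420))[:,:]]))
E
```

```text
t 15.525 pos [544.8   1.1 119.5] yaw -6.03 tilt 0.09 w 31.590270767932687 f [-0.5 -0.6 -2.9]
tool shift cm [-0.1  -0.03  7.05]
stand 18847 ((543.8048706054688, 2.8502731323242188), (120.18375396728516, 139.25694274902344), 81.0489273071289)
well 4807 ((543.2015991210938, 3.457874059677124), 35.555999755859375) [522. -32.  28.] [577.  39.  34.]
```

View pics/w4.png

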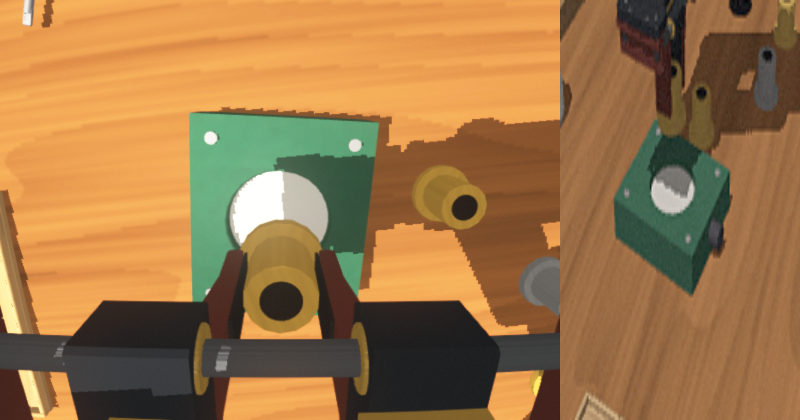

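The bushing is held upright at wrist (280,290) and the well's centre is about (543.8, 2.9). Lowering it in.

>>> play_rows(
  plan="2.6 -0.12 -0.17 0 0 0 0;2.6 0 0 2 0 0 0;2.6 0 0 2 0 0 0;2.6 0 0 1.5 0 0 0;2.6 0 0 0.8 0 0 0;2.6 0 0 0.4 0 0 0;2.6 0 0 0.2 0 0 0;2.6 0 0 0.1 0 0 0;2.6 0 0 0 0 0 0;2.6 0 0 0 0 0 0",
)

```text
t: 16.88
ee_pos: [543.3, 3.3, 49.0]
orientation: [-3.137, 0.166, -0.001]
ft_force: [0.1, 0.5, -3.1]
width: 31.4
```

>>> play_rows(
  plan="2.6 0 0 0.05 0 0 0;2.6 0 0 0.05 0 0 0;2.6 0 0 0 0 0 0;2.6 0 0 0 0 0 0",
)

```text
t: 17.38
ee_pos: [543.4, 3.2, 48.7]
orientation: [-3.137, 0.166, -0.001]
ft_force: [-3.4, 0.1, 7.8]
width: 31.6
```

Contact at +7.8 N. Release, rise and back away.

>>> play_rows(
  plan="5.5 0 0 0 0 0 0;5.5 0 0 0 0 0 0;5.5 0 0 0 0 0 0;5.5 0 0 -0.5 0 0 0;5.5 0 0 -2 0 0 0;5.5 0 0 -4 0 0 0;5.5 0 0 -4 0 0 0;5.5 0 0 -4 0 0 0;5.5 0 0 -3 0 0 0;5.5 -4 0 0 0 0 0;5.5 -4 0 0 0 0 0;5.5 0 0 0 0 0 0;5.5 0 0 0 0 0 0",
)

```text
t: 19.0
ee_pos: [464.6, 11.7, 223.3]
orientation: [-3.137, 0.166, -0.003]
ft_force: [0.3, -0.5, -0.2]
width: 55.1
```

```bash
python3 - <<'E'
from h import *
i=cam('wrist'); j=cam('scene'); s=cam('side')
for n,q in zip(['wrist','scene','side'],[i,j,s]):
    X=q['xyz']; z=X[...,2]; near=np.hypot(X[...,0]-544,X[...,1]-3)<40; P=X[near&(z>68)&(z<80)]
    if len(P): print(n,'brass top',len(P),((P.min(0)+P.max(0))/2).round(1),np.ptp(P,0).round(1),np.median(P[:,2]).round(1))
    P=X[(np.hypot(X[...,0]-477,X[...,1]-301)<100)&(z>30)&(z<40)]
    if len(P)>100: print(n,'stone',cv2.minAreaRect(P[:,:2].astype(np.float32)),np.percentile(P[:,2],[5,50,95]).round(1))
cv2.imwrite('pics/f.png',np.hstack([cv2.resize(j['pixels'][140:320,230:450,::-1],(440,360)),cv2.resize(s['pixels'][180:380,130:330,::-1],(360,360))]))
E
```

```text
wrist brass top 1250 [542.2   4.   74.6] [31.2 31.7  5.2] 74.6
wrist stone ((475.13836669921875, 290.1596984863281), (36.75421905517578, 162.0238037109375), 78.11624908447266) [31.5 35.2 36.5]
scene brass top 147 [543.4   3.5  73.5] [32.4 31.3  9.2] 73.1
scene stone ((476.798095703125, 301.505126953125), (47.311920166015625, 164.6804656982422), 83.07088470458984) [31.4 34.6 37.3]
side brass top 109 [541.3   5.1  72.6] [30.  30.   8.2] 72.7
side stone ((475.49346923828125, 302.7269592285156), (47.27823257446289, 161.03323364257812), 83.81482696533203) [31.7 34.3 36.4]
```

View pics/f.png

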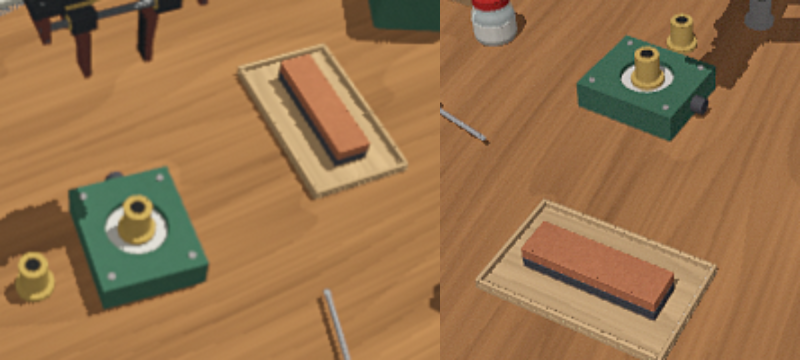

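Both views show the stone flat in the tray, terracotta up (left half (325,108)), and the brass bushing upright in the well (left half (137,222)). The gripper is clear of everything, so I'm handing in.

```bash
python3 -c "from workcell import *; print(close_job())"
```

```text
the job is handed in; nothing more can be done
None
```

The stone is in the wooden tray and the brass bushing is in the well. I set both down at contact before releasing them, and handed the job in with the gripper clear at about 19 s.

- **Stone:** it lies flat, terracotta face up, at about (476, 302) mm. That is within about 2 mm of the tray centre, with its top at about 34.5 mm (35 expected).
- **Bushing:** I used the farthest of the four brass look-alikes from the base, 648 mm away. It stands upright, flange down, within about 3 mm of the well's centre, with its top at about 74 mm as expected.
- **Disagreements:** the cameras differed by 2–5 mm, worst for the well centre seen from the side camera, which is within the tolerances. The last wrist view gave a stone fit about 11 mm off, and narrower than the stone's real width, so it probably saw only part of it. I trusted the scene and side cameras there. No check failed.

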